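# Pin the setting collar of the flour mill

## Robot

A 6-joint arm with a two-finger parallel gripper is mounted at the origin on the work surface. World frame = base frame: x ahead of the robot, y to its left, z up, the work surface at z = 0. Lengths are in m, angles in degrees, forces in N, time in s.
With the tool pointing down it reaches from about 0.3 to 0.85 m from the base axis. Payload 5.4 kg.
Tool frame: the origin (TCP) lies between the finger pads; the fingertips stand ahead of it and the grasp point (between the pads) lies 6 mm ahead of it (manip.tips_ahead is the x of the fingertips in the tool frame, in m); x points along the fingers, z is the direction in which the jaws open and shut, and the axes are right-handed (so a half turn about x gives the same grasp; the last joint's range is limited). The gripper opens to 85 mm and grips with 20 to 120 N. Pads are 22 mm wide; open, the fingers measure 114 mm over their backs; the gripper's body (76 mm by 85 mm) begins 54 mm behind the grasp point. The pads swing forward as they close: fully open they stand 13 mm farther back than shut.
Start: joints at [54.483, 9.076, 91.501, -0, 79.423, -12.038], TCP at [0.229, 0.527, 0.256] pointing down, gripper open.
Joint ranges: [-166.64, 166.64], [-54.1, 131.32], [10.49, 154.53], [-73.88, 253.88], [9.74, 151.15], [-171.62, 171.62]. Speed limits (degrees/s): [147.25, 147.25, 180, 180, 180, 180].

## Interface

Orientations are given as a 3x3 rotation matrix whose columns are the frame's x, y, z axes.
In Python, from rig import state, cams, manip gives the robot as it stands.
- The arm moves only by the tool step_arm, never from a script. Its argument "increments" is a list of rows, each a list of 7 numbers: the turn, a rotation vector about the world's x, y, z in rad, then the shift along the world's x, y, z in m, then the closure, from 0 (fully open) to 1 (shut). In form: [[wx, wy, wz, tx, ty, tz, grip], ...]. A call has 1 to 8 rows; each row shifts and turns the commanded pose from where the row before left it; what a row does not reach is not made up. A row lasts 1/10 s, in which the tool goes at most 50 mm and 8.59 degrees, less where a joint would pass 70% of its speed; a pose out of reach is approached as far as the arm can. A call is refused whole if a number of a shift passes 0.05 or a number of a turn 0.15, either way. A call with a gripper value outside its range is refused whole. The fingers move at their own pace and stop on an object; the grip force is fixed at half the most. Time passes only in rows, so rows that do not move let the fingers close. It gives the time, the measured TCP pose, the force and the opening at its end, in the units of the state.
- state(): the state, without advancing time (a new reading comes with each control period).
- cams.read_camera(name): name is "scene" or "side" or "wrist"; returns a dict with "image" (384x512x3 uint8, blue, green, red), "intrinsics" (3x3 intrinsics, pixels), "D" ([k1, k2, p1, p2, k3] as OpenCV has them; the pictures are not rectified), "world_to_cam" (4x4, takes a point from world to camera coordinates); the wrist camera has in their place "hand_eye" (4x4, takes a point from camera to tool coordinates, whose origin is the TCP and whose axes are the tool frame's). Camera axes: x right, y down, z forward; pixel columns grow to the right and rows downward; lengths in m; the calibration is good to about 2 mm. A picture is of the moment at which its call begins: read the wrist's pose just before it. There is no depth.
- manip.sign_off(): hands the job in, once; it reports no verdict.
The state is a dict: "time": time; "q": joint angles; "dq": joint speeds; "joint_torque": joint torques, N m; "tcp_pos": TCP position; "orientation": TCP orientation; "contact_force": force on the tool from outside, world axes, zero at the start; "wrist_torque": the same for the moment, N m; "width": finger opening in m.
Only numpy, scipy, OpenCV 4.12 (cv2) and the standard library are available. Lean on these libraries where they do the work, as an engineer would, in place of code of your own. Each camera call takes 0.05 s, during which the arm holds its last target. There are 200 camera calls.

## Task

Lock the grind setting of the flour mill: take the locking pin out of the wooden block, put it through the hole in the mill's loose setting collar, and with the pin pressed lightly against the hidden plate below turn the collar anticlockwise (seen from above) until the pin finds the plate's index hole. Push the pin fully home, upright with its washer down on the collar, and let go. Be gentle, never forcing the pin against the mill (stay below about 30 N), and leave the bolt and the key in the block, and the jar and the steel bowl where they stand.

Things in the scene. Friction and masses are not known exactly. Their poses are not given: they have to be found in the camera images.
- mill: flour mill, hopper lifted off: fixed white round drum 200 mm wide, rim 98 mm high, steel spout 50 mm wide reaching 143 mm from the axis along its +x. Origin: centre of its underside, on the upright axis of the collar and the index plate; z up
- collar_top (a point): point on the mill's axis in the plane of the setting collar's flat top, 99 mm above the table; fixed, axes as the mill. The collar: loose round steel plate 128 mm wide in the mill's rim, its edge raised 2 mm outside radius 55 mm, centre cap radius 14 mm, 5 mm high. It turns freely (0.03 N m) and has one through hole, 12 mm wide, 8 mm deep, 34 mm from the axis
- collar_hole (a point): centre of the mouth of the collar's hole, at its top face, 34 mm from the axis; turns with the collar; x axis points away from the mill's axis, z up. At the start 20 to 52 degrees clockwise (from above) of the mill's +x. Mouth chamfer 1.5 mm
- index_plate_top (a point): point on the mill's axis, 90 mm above the table: top of the hidden index plate, flat, clamped fast 1 mm under the collar, 18 mm thick, open below. Its one 12 mm hole, 34 mm from the axis, can be neither seen nor measured: it stands 0 to 80 degrees anticlockwise (from above) of the mill's +x, new each time. Elsewhere a pin in the collar's hole stands on the plate, 21 mm short of home
- pin: locking pin, steel, 90 g, in one of the block's holes. Origin: the centre of its tip (lowest point); z along the pin, upward. Shank 10 mm thick and 30 mm long, its last 3 mm tapering to an 8 mm wide flat tip; then a washer 22 mm wide (30 to 34 mm above the tip) and a plain round grip 16 mm thick (34 to 74 mm above the tip). Only it has a tall plain grip. In the block the underside of its washer rests on the block's top, tip 15 mm above the table
- block: fixed wooden block 200 x 56 x 45 mm (x, y, z), origin at the centre of its underside, with three holes 13 mm wide, 35 mm deep, in a row along its x at -65, 0 and +65 mm; pin, bolt and key stand in them in any order
- bolt: bystander: a steel bolt in the block with a low hexagon head 24 mm wide and 13 mm high (its top 58 mm above the table); origin at its tip
- key: bystander: a T-handled steel key in the block, cross bar 40 mm long and 10 mm thick at 73 mm above the table; origin at its tip
- steel_bowl: bystander: steel mixing bowl, 220 mm wide, 85 mm high; origin under its centre
- jar: bystander: clear jar with lid, 68 mm wide, 110 mm high; origin under its centre
Things that resemble listed ones, but are neither listed nor needed, are in the scene too. What is shaped like the pin but black or turquoise is not meant.

How it is judged:
By the outcome, as a careful person would: the job done as asked, in the order asked, and still so for the second after the job is handed in, with the robot touching nothing.
It also fails if it takes over 67 s, if anything falls off the work surface, if the arm or the gripper's body presses on something with over 40 N, if the wrist force passes 120 N, or if a joint passes its speed limit or range.

## Working session

There is one attempt and no reset: what is moved stays moved. The work goes in short steps, Python scripts to look and compute and a tool call to move; the robot and the scene stay as the last step left them, time stands still between calls to the robot, and variables do not carry over. Pictures are saved under pics/ and viewed, about 8 in all and at most 12, crops included, and the job is handed in when it is done.

Besides the shell and the picture viewer there is one more tool, called after "Emit:" by a JSON object that holds its "method" and its "body", one argument or row to a line. step_arm: Moves the arm, as the interface text tells. Its arguments: {"type":"object","properties":{"increments":{"type":"array"}},"required":["increments"]}

```bash
ls; mkdir -p pics; cat > h.py <<'E'
import numpy as np, cv2
from rig import state, cams, manip
def grab(name,fn=None):
    s=state(); c=cams.read_camera(name)
    if 'hand_eye' in c:
        T=np.eye(4);T[:3,:3]=s['orientation'];T[:3,3]=s['tcp_pos'];c2w=T@np.array(c['hand_eye'])
    else: c2w=np.linalg.inv(np.array(c['world_to_cam']))
    c['c2w']=c2w
    if fn: cv2.imwrite('pics/'+fn,c['image'])
    return c
def ray(c,uv):
    p=cv2.undistortPoints(np.array(uv,float).reshape(-1,1,2),np.array(c['intrinsics']),np.array(c['D'])).reshape(-1,2)
    d=np.c_[p,np.ones(len(p))]@c['c2w'][:3,:3].T
    return c['c2w'][:3,3],d
def onz(c,uv,z):
    o,d=ray(c,uv); return o+d*((z-o[2])/d[:,2])[:,None]
def proj(c,P):
    w=np.linalg.inv(c['c2w']); r,_=cv2.Rodrigues(w[:3,:3])
    return cv2.projectPoints(np.array(P,float).reshape(-1,3),r,w[:3,3],np.array(c['intrinsics']),np.array(c['D']))[0].reshape(-1,2)
E
python3 - <<'E'
from h import *
np.set_printoptions(precision=3,suppress=True)
a=grab('scene');b=grab('side');c=grab('wrist')
cv2.imwrite('pics/scene.png',cv2.resize(a['image'],(800,600)))
cv2.imwrite('pics/sw.png',cv2.resize(np.hstack([b['image'],c['image']]),(800,300)))
for x in (a,b,c): print(x['c2w'][:3,3],x['c2w'][:3,2])
print(c['hand_eye'],manip.tips_ahead,state())
E
```

```text
pics
[ 1.235 -0.529  0.708] [-0.585  0.568 -0.579]
[ 0.231 -0.683  0.804] [ 0.329  0.687 -0.648]
[0.155 0.56  0.372] [ 0.287 -0.128 -0.949]
[[ 0.001 -0.314  0.949 -0.117]
 [-0.001 -0.949 -0.314  0.081]
 [ 1.    -0.001 -0.001  0.   ]
 [ 0.     0.     0.     1.   ]] 0.025 {'time': 0.15, 'q': array([ 54.484,   9.105,  91.554,  -0.   ,  79.422, -12.039]), 'dq': array([-0.054, -0.1  , -0.195, -0.071,  0.2  , -0.14 ]), 'joint_torque': array([  0.   , -39.638, -33.179,  -0.   ,   0.005,  -0.   ]), 'tcp_pos': array([0.229, 0.527, 0.256]), 'orientation': array([[-0.001, -0.917,  0.398],
       [-0.001,  0.398,  0.917],
       [-1.   ,  0.   , -0.001]]), 'contact_force': array([-0.136,  0.098,  0.175]), 'wrist_torque': array([-0.003,  0.027, -0.045]), 'width': 0.08542882270355914}
```

View pics/scene.png

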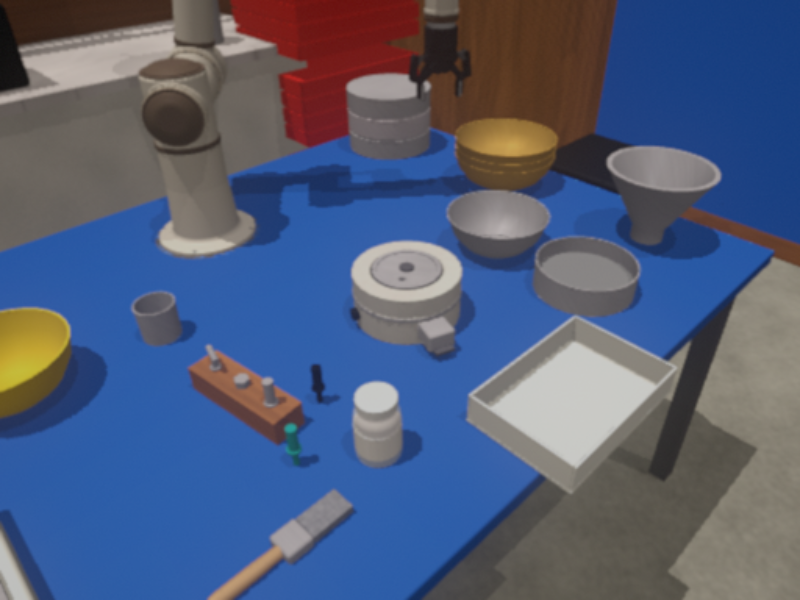

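View pics/sw.png

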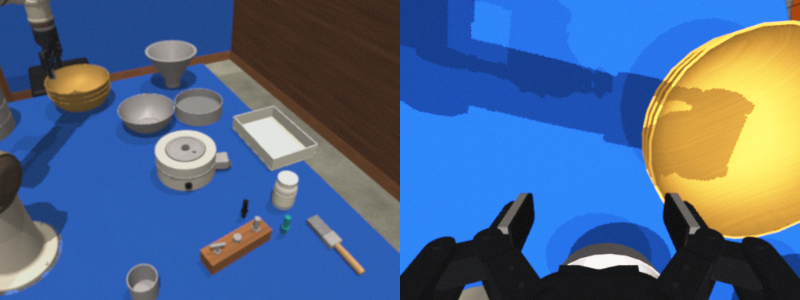

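```bash
python3 - <<'E'
from h import *
np.set_printoptions(precision=3,suppress=True)
a=grab('scene');b=grab('side')
S=.64
print('pin',onz(a,[[267*S,380*S]],.089),onz(b,[[256.5*1.28,218*1.28]],.089))
print('cap',onz(a,[[406*S,266*S]],.104),onz(b,[[184*1.28,148*1.28]],.104))
print('hole',onz(a,[[402*S,279*S]],.099))
print('spout',onz(a,[[436*S,326*S]],.06))
print('bolt,key',onz(a,[[242*S,378*S],[212*S,352*S]],.06))
print('jar',onz(a,[[377*S,395*S]],.11))
# crops 
k=cv2.resize(a['image'][135:295,100:310],(800,610),interpolation=cv2.INTER_CUBIC)[:600]
cv2.imwrite('pics/crop.png',k)
E
```

```text
pin [[ 0.612 -0.223  0.089]] [[ 0.606 -0.224  0.089]]
cap [[0.549 0.114 0.104]] [[0.536 0.109 0.104]]
hole [[0.569 0.086 0.099]]
spout [[0.67  0.068 0.06 ]]
bolt,key [[ 0.552 -0.234  0.06 ]
 [ 0.465 -0.236  0.06 ]]
jar [[ 0.763 -0.143  0.11 ]]
```

View pics/crop.png

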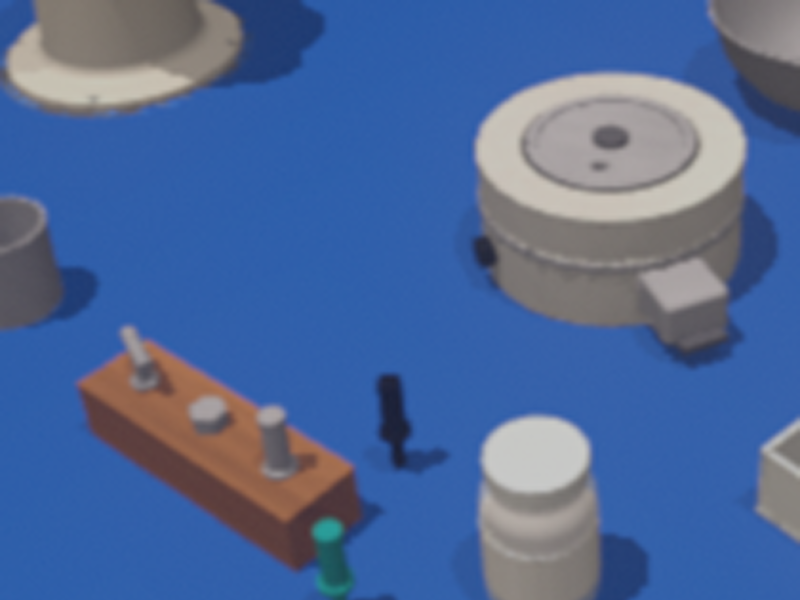

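Emit:
{"method": "step_arm", "body": {
  "increments": [
    [0, 0, 0.043, 0.023, -0.03, 0.002, 0],
    [0, 0, 0.043, 0.023, -0.03, 0.002, 0],
    [0, 0, 0.043, 0.023, -0.03, 0.002, 0],
    [0, 0, 0.043, 0.023, -0.03, 0.002, 0],
    [0, 0, 0.043, 0.023, -0.03, 0.002, 0],
    [0, 0, 0.043, 0.023, -0.03, 0.002, 0],
    [0, 0, 0.043, 0.023, -0.03, 0.002, 0]
  ]
}}

```text
time: 0.95
tcp_pos: [0.3908, 0.316, 0.2704]
orientation: [[0.0, -0.994, 0.107], [0.0, 0.107, 0.994], [-1.0, -0.0, 0.0]]
contact_force: [-0.4, -0.1, 0.2]
width: 0.0856
```

Emit:
{"method": "step_arm", "body": {
  "increments": [
    [0, 0, 0.043, 0.023, -0.03, 0.002, 0],
    [0, 0, 0.043, 0.023, -0.03, 0.002, 0],
    [0, 0, 0.043, 0.023, -0.03, 0.002, 0],
    [0, 0, 0.043, 0.023, -0.03, 0.002, 0],
    [0, 0, 0.043, 0.023, -0.03, 0.002, 0],
    [0, 0, 0.043, 0.023, -0.03, 0.002, 0],
    [0, 0, 0.043, 0.02, -0.027, 0.002, 0],
    [0, 0, 0, 0, 0, 0, 0]
  ]
}}

```text
time: 1.75
tcp_pos: [0.55, 0.1071, 0.2843]
orientation: [[0.001, -0.982, -0.187], [-0.001, -0.187, 0.982], [-1.0, -0.001, -0.001]]
contact_force: [-0.9, 0.9, -0.2]
width: 0.0853
```

```bash
python3 - <<'E'
from h import *
np.set_printoptions(precision=3,suppress=True)
c=grab('wrist','mill.png');print(state()['tcp_pos'],state()['q'])
np.save('mill_c2w.npy',c['c2w'])
print(proj(c,[[.543,.111,.099],[.67,.068,.06],[.569,.086,.099]]))
E
```

```text
[0.549 0.109 0.284] [  -1.154    5.757   91.995    0.002   82.27  -101.984]
[[259.068 169.74 ]
 [208.568 248.216]
 [232.117 188.293]]
```

View pics/mill.png

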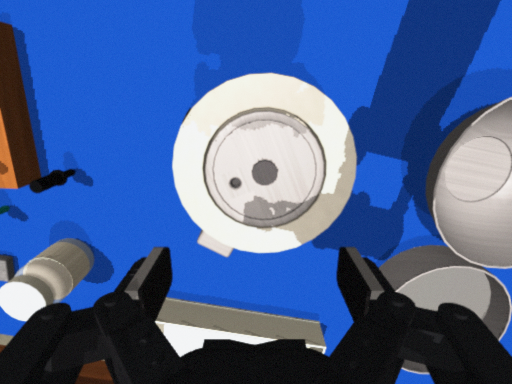

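```bash
python3 - <<'E'
from h import *
np.set_printoptions(precision=4,suppress=True)
c=grab('wrist');im=c['image']
g=im.max(2)
def blob(u,v,r,th,inv=True):
    m=np.zeros_like(g);m[v-r:v+r,u-r:u+r]=(g[v-r:v+r,u-r:u+r]<th)*255
    n,l,s,ce=cv2.connectedComponentsWithStats(m)
    i=1+np.argmax(s[1:,4]);return ce[i],s[i]
print(g[165:180,230:242],g[172,225:290])
for th in (90,110,130): print(th,blob(236,183,10,th),blob(264,172,18,th))
h=blob(236,183,10,100)[0];k=blob(264,172,18,110)[0]
H=onz(c,[h],.099)[0];K=onz(c,[k],.104)[0]
hsv=cv2.cvtColor(im,cv2.COLOR_BGR2HSV)
nb=(hsv[...,1]<130).astype(np.uint8)*255
n,l,s,ce=cv2.connectedComponentsWithStats(nb);i=l[100,250];print(s[i])
m=(l==i).astype(np.uint8);cn=max(cv2.findContours(m,0,1)[0],key=cv2.contourArea).reshape(-1,2)
P=onz(c,cn,.098)[:,:2]
# robust circle fit r=.1
from scipy.optimize import least_squares
f=least_squares(lambda p:np.hypot(*(P-p[:2]).T)-p[2],[.543,.111,.1],loss='soft_l1',f_scale=.001);print('rim',f.x)
print('hole',H,'cap',K,np.hypot(*(H-K)[:2]))
x=onz(c,[[214,247],[198,236],[231,256]],.06);print('spout',x)
C=f.x[:2];
for q in (C,K[:2]):print(q,np.hypot(*(H[:2]-q)),np.degrees(np.arctan2(*(H[:2]-q)[::-1])),np.degrees(np.arctan2(*(x[:,:2]-q).T[::-1])))
E
```

```text
[[236 237 237 237 237 236 237 237 237 237 237 236]
 [237 235 236 235 237 236 236 236 236 236 236 237]
 [236 234 236 236 237 236 236 236 236 236 237 237]
 [235 235 236 236 237 236 235 233 234 236 236 237]
 [237 235 237 236 237 237 233 230 233 236 236 235]
 [236 236 236 237 239 238 236 231 231 234 236 235]
 [234 236 236 234 237 239 238 233 231 233 234 235]
 [234 236 235 236 237 238 237 234 232 232 232 235]
 [235 234 236 235 235 237 238 237 234 230 233 236]
 [235 235 234 235 235 236 238 238 234 229 230 235]
 [234 234 236 235 236 236 238 239 237 231 230 233]
 [234 234 234 235 234 236 235 238 237 234 230 233]
 [229 225 222 220 223 228 232 237 238 235 231 230]
 [208 180 170 169 178 194 213 230 237 237 234 230]
 [148 119  99 110 127 141 164 202 228 236 235 230]] [235 235 235 234 235 234 236 235 236 237 238 237 234 232 232 232 235 236
 236 236 234 236 236 233 196 121 112 113 115 110 114 113 114 114 117 112
 114 114 114 113 114 111 117 117 112 114 113 112 111 110 162 218 232 234
 233 234 235 235 235 233 232 230 229 232 233]Traceback (most recent call last):
  File "<stdin>", line 10, in <module>
  File "<stdin>", line 8, in blob
    return _wrapfunc(a, 'argmax', axis=axis, out=out, **kwds)
    return bound(*args, **kwds)
ValueError: attempt to get argmax of an empty sequence
```

```bash
cat > mill.py <<'E'
from h import *
from scipy.optimize import least_squares
np.set_printoptions(precision=4,suppress=True)
c=grab('wrist');im=c['image']
g=im.max(2)
def blob(u,v,r,th):
    m=np.zeros_like(g);m[v-r:v+r,u-r:u+r]=(g[v-r:v+r,u-r:u+r]<th)*255
    n,l,s,ce=cv2.connectedComponentsWithStats(m)
    i=1+np.argmax(s[1:,4]);return ce[i],s[i]
def run(uh,uk,spout,rim):
    h,s1=blob(*uh,10,170);k,s2=blob(*uk,18,170);print(h,s1,k,s2)
    H=onz(c,[h],.099)[0];K=onz(c,[k],.104)[0]
    hsv=cv2.cvtColor(im,cv2.COLOR_BGR2HSV)
    nb=(hsv[...,1]<130).astype(np.uint8)*255
    n,l,s,ce=cv2.connectedComponentsWithStats(nb);i=l[rim[1],rim[0]];print(s[i])
    cn=max(cv2.findContours((l==i).astype(np.uint8),0,1)[0],key=cv2.contourArea).reshape(-1,2)
    P=onz(c,cn,.098)[:,:2]
    f=least_squares(lambda p:np.hypot(*(P-p[:2]).T)-p[2],[.543,.111,.1],loss='soft_l1',f_scale=.001);print('rim',f.x)
    print('hole',H,'cap',K)
    x=onz(c,spout,.06);print('spout',x)
    for q in (f.x[:2],K[:2]):print(q,np.hypot(*(H[:2]-q)),np.degrees(np.arctan2(*(H[:2]-q)[::-1])),np.degrees(np.arctan2(*(x[:,:2]-q).T[::-1])))
if __name__=='__main__': run((236,183),(264,172),[[214,247],[198,236],[231,256]],(250,85))
E
python3 mill.py
```

```text
[231.3832 184.1028] [226 179  12  11 107] [260.9019 173.5288] [248 161  27  26 520]
[  168    74   186   185 26589]
rim [0.5443 0.1164 0.099 ]
hole [0.5622 0.0877 0.099 ] cap [0.5432 0.1166 0.104 ]
spout [[0.6643 0.0784 0.06  ]
 [0.6523 0.0555 0.06  ]
 [0.6734 0.1027 0.06  ]]
[0.5443 0.1164] 0.03375217098146108 -58.12189988344771 [-17.5648 -29.4225  -6.036 ]
[0.5432 0.1166] 0.03454292706522386 -56.739179428303366 [-17.5081 -29.2593  -6.0814]
```

Emit:
{"method": "step_arm", "body": {
  "increments": [
    [0, 0, 0, 0.008, -0.041, -0.005, 0],
    [0, 0, 0, 0.008, -0.041, -0.005, 0],
    [0, 0, 0, 0.008, -0.041, -0.005, 0],
    [0, 0, 0, 0.008, -0.041, -0.005, 0],
    [0, 0, 0, 0.008, -0.042, -0.005, 0],
    [0, 0, 0, 0.008, -0.042, -0.005, 0.3],
    [0, 0, 0, 0.006, -0.042, -0.005, 0.3],
    [0, 0, 0, 0.006, -0.042, -0.005, 0.3]
  ]
}}

```text
time: 2.7
tcp_pos: [0.6083, -0.2215, 0.2441]
orientation: [[-0.0, -0.981, -0.193], [0.0, -0.193, 0.981], [-1.0, 0.0, 0.001]]
contact_force: [-0.2, 0.0, 0.4]
width: 0.06
```

Emit:
{"method": "step_arm", "body": {
  "increments": [
    [0, 0, 0, 0, 0, 0, 0.3],
    [0, 0, 0, 0, 0, 0, 0.3],
    [0, 0, 0, 0, 0, 0, 0.3]
  ]
}}

```text
time: 3.0
tcp_pos: [0.6082, -0.2196, 0.2445]
orientation: [[-0.0, -0.981, -0.193], [0.001, -0.193, 0.981], [-1.0, -0.0, 0.001]]
contact_force: [-0.2, 0.5, -0.3]
width: 0.0594
```

```bash
python3 - <<'E'
from h import *
np.set_printoptions(precision=4,suppress=True)
c=grab('wrist','pin.png');print(state()['tcp_pos'],state()['width'])
print(proj(c,[[.609,-.223,.089],[.609,-.223,.049]]))
E
```

```text
[ 0.6083 -0.2196  0.2446] 0.05942497873233954
[[250.4145 183.2978]
 [250.8512 173.0573]]
```

View pics/pin.png

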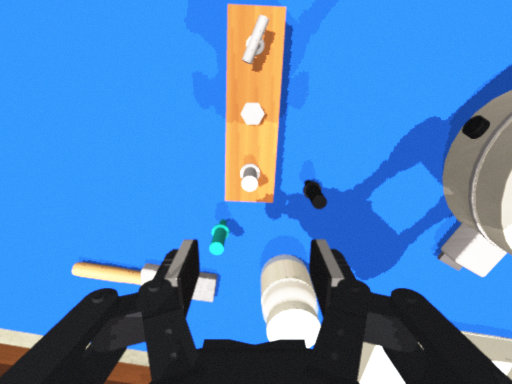

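```bash
python3 - <<'E'
from h import *
np.set_printoptions(precision=4,suppress=True)
c=grab('wrist');im=c['image']
hsv=cv2.cvtColor(im,cv2.COLOR_BGR2HSV)
cr=hsv[155:200,230:270]
cv2.imwrite('pics/pc.png',cv2.resize(im[150:205,225:275],(600,660),interpolation=0)[:600])
for S in (60,90):
    m=(cr[...,1]<S).astype(np.uint8); n,l,s,ce=cv2.connectedComponentsWithStats(m);print(s[1:]+[230,155,0,0,0],ce[1:]+[230,155])
print(onz(c,[[249.5,185],[316,200],[218,248]],.089),'decoys low',onz(c,[[312,187],[221,230]],.03))
print('bolt',onz(c,[[252.5,114]],.058))
print('blk',onz(c,[[228,4],[286,6],[273,202],[225,201]],.045))
E
```

```text
[[240 164  20  28 439]] [[249.3508 176.7904]]
[[240 163  20  29 460]] [[249.4435 176.7435]]
[[ 0.611  -0.2236  0.089 ]
 [ 0.6136 -0.1553  0.089 ]
 [ 0.686  -0.2433  0.089 ]] decoys low [[ 0.6168 -0.147   0.03  ]
 [ 0.694  -0.2453  0.03  ]]
bolt [[ 0.5458 -0.2334  0.058 ]]
blk [[ 0.4511 -0.2756  0.045 ]
 [ 0.4421 -0.221   0.045 ]
 [ 0.6393 -0.191   0.045 ]
 [ 0.6489 -0.2461  0.045 ]]
```

View pics/pc.png

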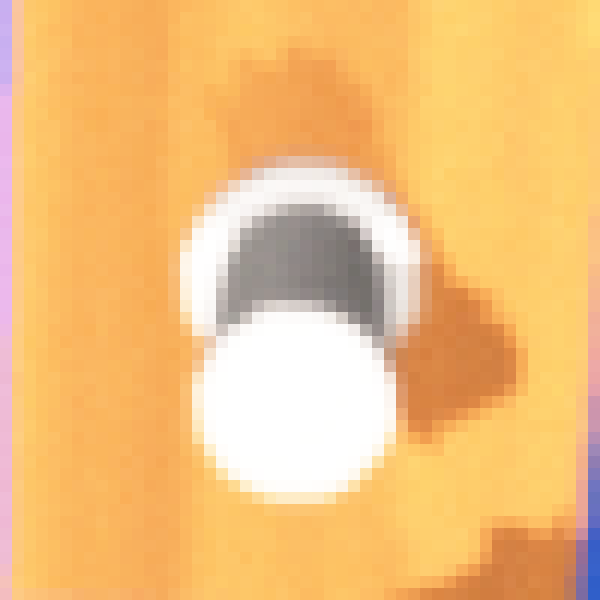

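Emit:
{"method": "step_arm", "body": {
  "increments": [
    [0, 0, 0, 0.001, -0.004, -0.02, 0.3],
    [0, 0, 0, 0, 0, -0.03, 0.3],
    [0, 0, 0, 0, 0, -0.03, 0.3],
    [0, 0, 0, 0, 0, -0.03, 0.3],
    [0, 0, 0, 0, 0, -0.025, 0.3],
    [0, 0, 0, 0, 0, -0.015, 0.3],
    [0, 0, 0, 0, 0, -0.0145, 0.3],
    [0, 0, 0, 0, 0, 0, 0.3]
  ]
}}

```text
time: 3.9
tcp_pos: [0.6083, -0.2246, 0.0781]
orientation: [[-0.003, -0.981, -0.192], [0.002, -0.192, 0.981], [-1.0, 0.002, 0.002]]
contact_force: [-0.2, -0.3, -0.1]
width: 0.0595
```

Emit:
{"method": "step_arm", "body": {
  "increments": [
    [0, 0, 0, 0, 0, 0, 0.6],
    [0, 0, 0, 0, 0, 0, 0.7],
    [0, 0, 0, 0, 0, 0, 0.75],
    [0, 0, 0, 0, 0, 0, 0.8],
    [0, 0, 0, 0, 0, 0, 0.9],
    [0, 0, 0, 0, 0, 0, 1],
    [0, 0, 0, 0, 0, 0, 1],
    [0, 0, 0, 0, 0, 0, 1]
  ]
}}

```text
time: 4.7
tcp_pos: [0.6097, -0.2259, 0.0808]
orientation: [[0.001, -0.982, -0.191], [-0.001, -0.191, 0.982], [-1.0, -0.001, -0.001]]
contact_force: [-0.9, 1.5, 5.3]
width: 0.0144
```

Emit:
{"method": "step_arm", "body": {
  "increments": [
    [0, 0, 0, 0, 0, 0.01, 1],
    [0, 0, 0, 0, 0, 0.02, 1],
    [0, 0, 0, 0, 0, 0.025, 1],
    [0, 0, 0, 0, 0, 0.03, 1],
    [0, 0, 0, 0, 0, 0.02, 1],
    [0, 0, 0, 0, 0, 0.01, 1],
    [0, 0, 0, 0, 0, 0, 1],
    [0, 0, 0, 0, 0, 0, 1]
  ]
}}

```text
time: 5.5
tcp_pos: [0.6085, -0.2253, 0.1935]
orientation: [[-0.002, -0.982, -0.191], [0.001, -0.191, 0.982], [-1.0, 0.002, 0.001]]
contact_force: [-0.3, 0.5, -1.4]
width: 0.0146
```

```bash
python3 - <<'E'
from h import *
c=grab('wrist');print(state()['tcp_pos'],state()['width'],state()['contact_force'])
print(proj(c,state()['tcp_pos']+np.array([[0,0,-.006],[0,0,-.065]])))
a=grab('scene');b=grab('side')
cv2.imwrite('pics/held.png',cv2.resize(np.hstack([cv2.resize(c['image'][180:384,120:392],(512,384)),a['image'][150:342,90:346].repeat(2,0).repeat(2,1)]),(800,300)))
E
```

```text
[ 0.60822246 -0.2251747   0.19289051] 0.013646322769550252 [-0.40252844  1.05321677 -0.99892398]
[[254.0893895  268.76741993]
 [254.03178552 220.31259684]]
```

View pics/held.png

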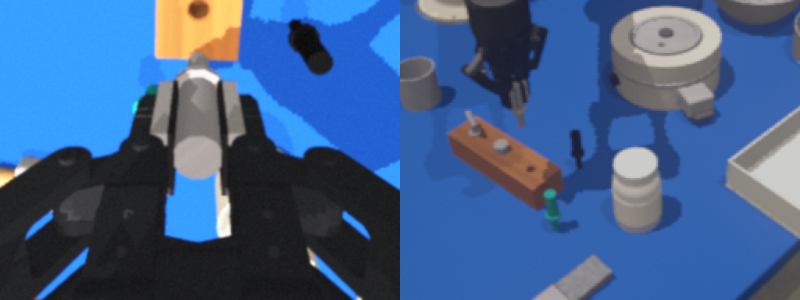

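Emit:
{"method": "step_arm", "body": {
  "increments": [
    [0, 0, 0, -0.002, 0.02, 0.01, 1],
    [0, 0, 0, -0.006, 0.04, 0.006, 1],
    [0, 0, 0, -0.007, 0.045, 0, 1],
    [0, 0, 0, -0.007, 0.045, 0, 1],
    [0, 0, 0, -0.007, 0.045, 0, 1],
    [0, 0, 0, -0.007, 0.045, 0, 1],
    [0, 0, 0, -0.006, 0.04, 0, 1],
    [0, 0, 0, -0.004, 0.033, 0, 1]
  ]
}}

```text
time: 6.45
tcp_pos: [0.5619, 0.0896, 0.2098]
orientation: [[-0.002, -0.981, -0.192], [0.0, -0.192, 0.981], [-1.0, 0.002, 0.001]]
contact_force: [0.1, 0.5, -0.8]
width: 0.0143
```

Emit:
{"method": "step_arm", "body": {
  "increments": [
    [0, 0, 0, 0, 0, -0.012, 1],
    [0, 0, 0, 0, 0, -0.01, 1],
    [0, 0, 0, 0, 0, -0.005, 1],
    [0, 0, 0, 0, 0, 0, 1],
    [0, 0, 0, 0, 0, 0, 1]
  ]
}}

```text
time: 6.95
tcp_pos: [0.5633, 0.0864, 0.1836]
orientation: [[-0.0, -0.982, -0.19], [-0.0, -0.19, 0.982], [-1.0, 0.0, 0.0]]
contact_force: [0.0, -0.1, -0.3]
width: 0.0145
```

```bash
python3 - <<'E'
from h import *
np.set_printoptions(precision=4,suppress=True)
c=grab('wrist');s=state();print(s['tcp_pos'],s['contact_force'])
t=s['tcp_pos']
print(proj(c,[t+[0,0,-.066],[.5622,.0877,.099],[.5432,.1166,.104],[t[0],t[1],.099]]))
cv2.imwrite('pics/near.png',cv2.resize(c['image'][130:290,150:350],(800,600)if 0 else (750,600),interpolation=cv2.INTER_CUBIC))
E
```

```text
[0.5635 0.0865 0.184 ] [ 0.231   0.548  -0.8444]
[[253.9898 220.7844]
 [255.9533 209.1569]
 [300.5863 194.5844]
 [254.0152 210.4357]]
```

View pics/near.png

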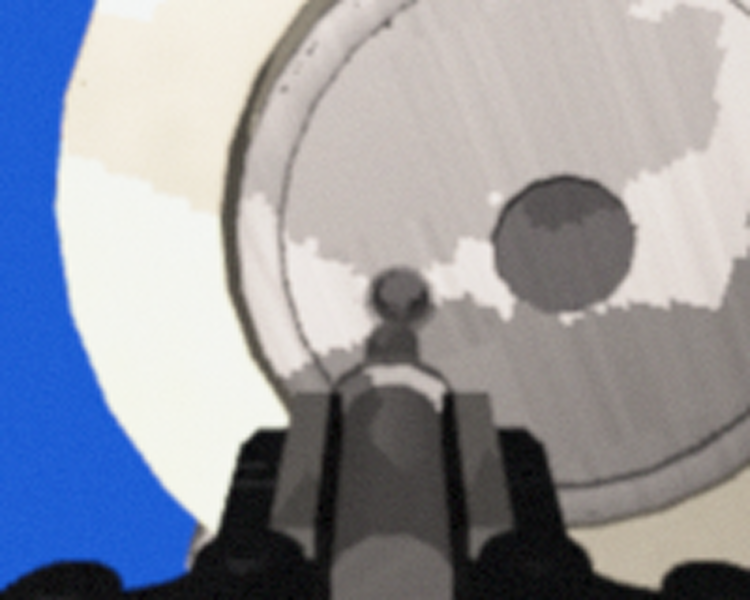

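Emit:
{"method": "step_arm", "body": {
  "increments": [
    [0, 0, 0, -0.0013, 0.0008, -0.006, 1],
    [0, 0, 0, 0, 0, -0.006, 1],
    [0, 0, 0, 0, 0, -0.004, 1],
    [0, 0, 0, 0, 0, -0.003, 1],
    [0, 0, 0, 0, 0, -0.001, 1],
    [0, 0, 0, 0, 0, 0, 1]
  ]
}}

```text
time: 7.6
tcp_pos: [0.5617, 0.0882, 0.1636]
orientation: [[-0.0, -0.982, -0.191], [0.0, -0.191, 0.982], [-1.0, 0.0, 0.0]]
contact_force: [0.8, 0.1, -0.1]
width: 0.0147
```

Emit:
{"method": "step_arm", "body": {
  "increments": [
    [0, 0, 0, 0, 0, -0.001, 1],
    [0, 0, 0, 0, 0, -0.001, 1],
    [0, 0, 0, 0, 0, 0, 1]
  ]
}}

```text
time: 7.9
tcp_pos: [0.5618, 0.0882, 0.1618]
orientation: [[-0.0, -0.982, -0.191], [-0.0, -0.191, 0.982], [-1.0, 0.0, -0.0]]
contact_force: [-0.0, 0.1, -0.7]
width: 0.0145
```

Emit:
{"method": "step_arm", "body": {
  "increments": [
    [0, 0, 0, 0, 0, -0.0015, 1],
    [0, 0, 0, 0, 0, -0.0015, 1],
    [0, 0, 0, 0, 0, -0.001, 1],
    [0, 0, 0, 0, 0, 0, 1]
  ]
}}

```text
time: 8.3
tcp_pos: [0.5617, 0.0882, 0.1575]
orientation: [[-0.0, -0.982, -0.191], [0.0, -0.191, 0.982], [-1.0, 0.0, 0.0]]
contact_force: [-0.4, -0.2, -0.8]
width: 0.0145
```

Emit:
{"method": "step_arm", "body": {
  "increments": [
    [0, 0, 0, 0, 0, -0.001, 1],
    [0, 0, 0, 0, 0, -0.0005, 1],
    [0, 0, 0, 0, 0, 0, 1]
  ]
}}

```text
time: 8.6
tcp_pos: [0.5618, 0.0882, 0.1562]
orientation: [[-0.0, -0.982, -0.191], [-0.0, -0.191, 0.982], [-1.0, 0.0, 0.0]]
contact_force: [-0.3, -0.3, -1.4]
width: 0.0144
```

Emit:
{"method": "step_arm", "body": {
  "increments": [
    [0, 0, 0, 0, 0, -0.0007, 1],
    [0, 0, 0, 0, 0, 0, 1]
  ]
}}

```text
time: 8.8
tcp_pos: [0.5619, 0.0882, 0.1558]
orientation: [[0.0, -0.982, -0.191], [-0.0, -0.191, 0.982], [-1.0, -0.0, -0.0]]
contact_force: [0.1, -0.8, -0.2]
width: 0.0144
```

Emit:
{"method": "step_arm", "body": {
  "increments": [
    [0, 0, 0, 0, 0, -0.0007, 1],
    [0, 0, 0, 0, 0, 0, 1]
  ]
}}

```text
time: 9.0
tcp_pos: [0.5621, 0.0882, 0.1558]
orientation: [[0.001, -0.982, -0.191], [-0.0, -0.191, 0.982], [-1.0, -0.001, -0.0]]
contact_force: [-0.6, 0.5, 5.7]
width: 0.014
```

```bash
python3 -c "
import numpy as np
a=np.radians(np.arange(-57,66,3));x=34*np.cos(a);y=34*np.sin(a)
for i in range(len(a)-1):print(round(np.degrees(a[i])),'%.2f %.2f | abs %.1f %.1f'%(x[i+1]-x[i],y[i+1]-y[i],543.5+x[i],116.5+y[i]))"
```

```text
-57 1.47 1.01 | abs 562.0 88.0
-54 1.41 1.08 | abs 563.5 89.0
-51 1.35 1.16 | abs 564.9 90.1
-48 1.29 1.23 | abs 566.3 91.2
-45 1.23 1.29 | abs 567.5 92.5
-42 1.16 1.35 | abs 568.8 93.7
-39 1.08 1.41 | abs 569.9 95.1
-36 1.01 1.47 | abs 571.0 96.5
-33 0.93 1.52 | abs 572.0 98.0
-30 0.85 1.56 | abs 572.9 99.5
-27 0.77 1.61 | abs 573.8 101.1
-24 0.68 1.64 | abs 574.6 102.7
-21 0.59 1.68 | abs 575.2 104.3
-18 0.51 1.71 | abs 575.8 106.0
-15 0.42 1.73 | abs 576.3 107.7
-12 0.32 1.75 | abs 576.8 109.4
-9 0.23 1.76 | abs 577.1 111.2
-6 0.14 1.77 | abs 577.3 112.9
-3 0.05 1.78 | abs 577.5 114.7
0 -0.05 1.78 | abs 577.5 116.5
3 -0.14 1.77 | abs 577.5 118.3
6 -0.23 1.76 | abs 577.3 120.1
9 -0.32 1.75 | abs 577.1 121.8
12 -0.42 1.73 | abs 576.8 123.6
15 -0.51 1.71 | abs 576.3 125.3
18 -0.59 1.68 | abs 575.8 127.0
21 -0.68 1.64 | abs 575.2 128.7
24 -0.77 1.61 | abs 574.6 130.3
27 -0.85 1.56 | abs 573.8 131.9
30 -0.93 1.52 | abs 572.9 133.5
33 -1.01 1.47 | abs 572.0 135.0
36 -1.08 1.41 | abs 571.0 136.5
39 -1.16 1.35 | abs 569.9 137.9
42 -1.23 1.29 | abs 568.8 139.3
45 -1.29 1.23 | abs 567.5 140.5
48 -1.35 1.16 | abs 566.3 141.8
51 -1.41 1.08 | abs 564.9 142.9
54 -1.47 1.01 | abs 563.5 144.0
57 -1.52 0.93 | abs 562.0 145.0
60 -1.56 0.85 | abs 560.5 145.9
```

Emit:
{"method": "step_arm", "body": {
  "increments": [
    [0, 0, 0, 0.0015, 0.001, -0.0002, 1],
    [0, 0, 0, 0.0015, 0.001, 0, 1],
    [0, 0, 0, 0.0014, 0.0011, 0, 1],
    [0, 0, 0, 0, 0, 0, 1]
  ]
}}

```text
time: 9.4
tcp_pos: [0.5655, 0.0902, 0.1557]
orientation: [[-0.003, -0.981, -0.192], [-0.003, -0.192, 0.981], [-1.0, 0.003, -0.002]]
contact_force: [-6.9, -4.2, 9.6]
width: 0.0148
```

Emit:
{"method": "step_arm", "body": {
  "increments": [
    [0, 0, 0, 0.0013, 0.0012, 0.0002, 1],
    [0, 0, 0, 0.0013, 0.0012, 0, 1],
    [0, 0, 0, 0.0012, 0.0013, 0, 1],
    [0, 0, 0, 0.0012, 0.0014, 0, 1],
    [0, 0, 0, 0, 0, 0, 1]
  ]
}}

```text
time: 9.9
tcp_pos: [0.5709, 0.0953, 0.1557]
orientation: [[-0.001, -0.982, -0.191], [-0.003, -0.191, 0.982], [-1.0, 0.002, -0.002]]
contact_force: [-4.4, -3.6, 8.9]
width: 0.0146
```

Emit:
{"method": "step_arm", "body": {
  "increments": [
    [0, 0, 0, 0.001, 0.0015, 0, 1],
    [0, 0, 0, 0.0009, 0.0015, 0, 1],
    [0, 0, 0, 0.0008, 0.0016, 0, 1],
    [0, 0, 0, 0, 0, 0, 1]
  ]
}}

```text
time: 10.3
tcp_pos: [0.5739, 0.0998, 0.1558]
orientation: [[-0.0, -0.982, -0.191], [-0.003, -0.191, 0.982], [-1.0, 0.001, -0.003]]
contact_force: [-3.9, -4.5, 6.6]
width: 0.0143
```

Emit:
{"method": "step_arm", "body": {
  "increments": [
    [0, 0, 0, 0.0007, 0.0016, -0.0002, 1],
    [0, 0, 0, 0.0006, 0.0016, 0, 1],
    [0, 0, 0, 0, 0, 0, 1]
  ]
}}

```text
time: 10.6
tcp_pos: [0.5755, 0.1028, 0.1558]
orientation: [[0.0, -0.982, -0.191], [-0.003, -0.191, 0.982], [-1.0, 0.0, -0.003]]
contact_force: [-2.3, -4.9, 7.0]
width: 0.0143
```

Emit:
{"method": "step_arm", "body": {
  "increments": [
    [0, 0, 0, 0.0005, 0.0017, 0, 1],
    [0, 0, 0, 0.0005, 0.0017, 0, 1],
    [0, 0, 0, 0, 0, 0, 1]
  ]
}}

```text
time: 10.9
tcp_pos: [0.5767, 0.1061, 0.1558]
orientation: [[0.001, -0.982, -0.191], [-0.003, -0.191, 0.982], [-1.0, -0.0, -0.003]]
contact_force: [-2.4, -5.3, 6.3]
width: 0.0147
```

Emit:
{"method": "step_arm", "body": {
  "increments": [
    [0, 0, 0, 0.0004, 0.0017, -0.0001, 1],
    [0, 0, 0, 0.0003, 0.0018, 0, 1],
    [0, 0, 0, 0, 0, 0, 1]
  ]
}}

```text
time: 11.2
tcp_pos: [0.5776, 0.1097, 0.1557]
orientation: [[0.001, -0.982, -0.191], [-0.003, -0.191, 0.982], [-1.0, -0.001, -0.003]]
contact_force: [-1.7, -5.0, 5.1]
width: 0.0146
```

Emit:
{"method": "step_arm", "body": {
  "increments": [
    [0, 0, 0, 0.0002, 0.0018, -0.0003, 1],
    [0, 0, 0, 0.0001, 0.0018, 0, 1],
    [0, 0, 0, 0, 0, 0, 1]
  ]
}}

```text
time: 11.5
tcp_pos: [0.578, 0.1135, 0.1554]
orientation: [[0.002, -0.982, -0.191], [-0.003, -0.191, 0.982], [-1.0, -0.001, -0.003]]
contact_force: [-0.5, -4.2, 5.3]
width: 0.0144
```

Emit:
{"method": "step_arm", "body": {
  "increments": [
    [0, 0, 0, 0, 0.0018, -0.0003, 1],
    [0, 0, 0, -0.0001, 0.0018, 0, 1],
    [0, 0, 0, 0, 0, 0, 1]
  ]
}}

```text
time: 11.8
tcp_pos: [0.5775, 0.1176, 0.1541]
orientation: [[0.001, -0.982, -0.191], [-0.002, -0.191, 0.982], [-1.0, -0.001, -0.002]]
contact_force: [0.6, -4.8, 1.7]
width: 0.0144
```

Emit:
{"method": "step_arm", "body": {
  "increments": [
    [0, 0, 0, 0, 0, -0.001, 1],
    [0, 0, 0, 0, 0, 0, 1]
  ]
}}

```text
time: 12.0
tcp_pos: [0.5777, 0.1176, 0.1532]
orientation: [[0.001, -0.982, -0.191], [-0.001, -0.191, 0.982], [-1.0, -0.001, -0.002]]
contact_force: [1.9, -4.9, 1.5]
width: 0.0145
```

Emit:
{"method": "step_arm", "body": {
  "increments": [
    [0, 0, 0, -0.0001, -0.0004, -0.001, 1],
    [0, 0, 0, 0, 0, -0.0005, 1],
    [0, 0, 0, 0, 0, 0, 1]
  ]
}}

```text
time: 12.3
tcp_pos: [0.5776, 0.1174, 0.1517]
orientation: [[0.001, -0.982, -0.191], [-0.001, -0.191, 0.982], [-1.0, -0.001, -0.001]]
contact_force: [1.7, -5.6, 2.4]
width: 0.0142
```

Emit:
{"method": "step_arm", "body": {
  "increments": [
    [0, 0, 0, -0.0001, -0.0006, 0, 1],
    [0, 0, 0, 0, 0, -0.001, 1],
    [0, 0, 0, 0, 0, 0, 1]
  ]
}}

```text
time: 12.6
tcp_pos: [0.5772, 0.1172, 0.1505]
orientation: [[0.001, -0.982, -0.191], [-0.0, -0.191, 0.982], [-1.0, -0.001, -0.0]]
contact_force: [3.3, -3.6, 1.8]
width: 0.0142
```

Emit:
{"method": "step_arm", "body": {
  "increments": [
    [0, 0, 0, 0.0003, -0.0005, -0.001, 1],
    [0, 0, 0, 0, 0, -0.001, 1],
    [0, 0, 0, 0, 0, 0, 1]
  ]
}}

```text
time: 12.9
tcp_pos: [0.5772, 0.1169, 0.1482]
orientation: [[-0.0, -0.982, -0.191], [0.0, -0.191, 0.982], [-1.0, 0.0, 0.0]]
contact_force: [2.6, -3.3, 0.6]
width: 0.0142
```

Emit:
{"method": "step_arm", "body": {
  "increments": [
    [0, 0, 0, 0.0003, -0.0004, -0.0015, 1],
    [0, 0, 0, 0, 0, -0.0015, 1],
    [0, 0, 0, 0, 0, -0.0015, 1],
    [0, 0, 0, 0, 0, 0, 1]
  ]
}}

```text
time: 13.3
tcp_pos: [0.5771, 0.1166, 0.1434]
orientation: [[-0.001, -0.982, -0.191], [0.0, -0.191, 0.982], [-1.0, 0.001, 0.001]]
contact_force: [2.0, -1.9, -1.7]
width: 0.0141
```

Going in smoothly; home should be at about z 0.1348.

Emit:
{"method": "step_arm", "body": {
  "increments": [
    [0, 0, 0, 0.0002, -0.0002, -0.0015, 1],
    [0, 0, 0, 0, 0, -0.0015, 1],
    [0, 0, 0, 0, 0, -0.0015, 1],
    [0, 0, 0, 0, 0, 0, 1]
  ]
}}

```text
time: 13.7
tcp_pos: [0.5772, 0.1164, 0.1389]
orientation: [[-0.001, -0.982, -0.191], [0.0, -0.191, 0.982], [-1.0, 0.001, 0.001]]
contact_force: [0.6, -0.1, -1.0]
width: 0.0142
```

Emit:
{"method": "step_arm", "body": {
  "increments": [
    [0, 0, 0, 0, 0, -0.0015, 1],
    [0, 0, 0, 0, 0, -0.001, 1],
    [0, 0, 0, 0, 0, -0.0005, 1],
    [0, 0, 0, 0, 0, 0, 1]
  ]
}}

```text
time: 14.1
tcp_pos: [0.5774, 0.1163, 0.1362]
orientation: [[-0.001, -0.982, -0.191], [0.0, -0.191, 0.982], [-1.0, 0.001, 0.0]]
contact_force: [0.3, -0.1, -0.9]
width: 0.0144
```

Emit:
{"method": "step_arm", "body": {
  "increments": [
    [0, 0, 0, 0, 0, -0.001, 1],
    [0, 0, 0, 0, 0, -0.0005, 1],
    [0, 0, 0, 0, 0, 0, 1]
  ]
}}

```text
time: 14.4
tcp_pos: [0.5776, 0.1162, 0.1349]
orientation: [[-0.0, -0.982, -0.191], [0.0, -0.191, 0.982], [-1.0, 0.0, 0.0]]
contact_force: [-0.3, 0.5, -1.3]
width: 0.0142
```

Emit:
{"method": "step_arm", "body": {
  "increments": [
    [0, 0, 0, 0, 0, -0.0003, 1],
    [0, 0, 0, 0, 0, 0, 1]
  ]
}}

```text
time: 14.6
tcp_pos: [0.5777, 0.1162, 0.1349]
orientation: [[0.0, -0.982, -0.191], [-0.0, -0.191, 0.982], [-1.0, -0.0, -0.0]]
contact_force: [-0.2, -0.7, 0.7]
width: 0.0148
```

Emit:
{"method": "step_arm", "body": {
  "increments": [
    [0, 0, 0, 0, 0, -0.0005, 1],
    [0, 0, 0, 0, 0, 0, 1]
  ]
}}

```text
time: 14.8
tcp_pos: [0.5778, 0.1162, 0.1348]
orientation: [[0.0, -0.982, -0.191], [-0.0, -0.191, 0.982], [-1.0, -0.0, -0.0]]
contact_force: [-3.0, -0.4, 5.6]
width: 0.0143
```

Emit:
{"method": "step_arm", "body": {
  "increments": [
    [0, 0, 0, 0, 0, -0.0003, 1],
    [0, 0, 0, 0, 0, 0, 1]
  ]
}}

```text
time: 15.0
tcp_pos: [0.5778, 0.1162, 0.1348]
orientation: [[0.0, -0.982, -0.191], [-0.0, -0.191, 0.982], [-1.0, -0.0, -0.0]]
contact_force: [-3.5, 0.5, 7.2]
width: 0.0144
```

Emit:
{"method": "step_arm", "body": {
  "increments": [
    [0, 0, 0, 0, 0, 0.0006, 1],
    [0, 0, 0, 0, 0, 0, 0.9],
    [0, 0, 0, 0, 0, 0, 0.7],
    [0, 0, 0, 0, 0, 0, 0.4],
    [0, 0, 0, 0, 0, 0, 0.3],
    [0, 0, 0, 0, 0, 0, 0.3],
    [0, 0, 0, 0, 0, 0, 0.3]
  ]
}}

```text
time: 15.7
tcp_pos: [0.5777, 0.1162, 0.1344]
orientation: [[-0.0, -0.982, -0.191], [-0.0, -0.191, 0.982], [-1.0, 0.0, -0.0]]
contact_force: [0.2, -0.1, -0.2]
width: 0.0595
```

Emit:
{"method": "step_arm", "body": {
  "increments": [
    [0, 0, 0, 0, 0, 0.01, 0.3],
    [0, 0, 0, 0, 0, 0.02, 0.3],
    [0, 0, 0, 0, 0, 0.03, 0.3],
    [0, 0, 0, 0, 0, 0.03, 0.3],
    [0, 0, 0, 0, 0, 0.03, 0.3],
    [0, 0, 0, 0, 0, 0.02, 0.3],
    [0, 0, 0, 0, 0, 0, 0.3],
    [0, 0, 0, 0, 0, 0, 0.3]
  ]
}}

```text
time: 16.5
tcp_pos: [0.5777, 0.1162, 0.2747]
orientation: [[0.001, -0.982, -0.191], [0.0, -0.191, 0.982], [-1.0, -0.001, -0.0]]
contact_force: [0.3, 0.0, -0.1]
width: 0.0597
```

```bash
python3 - <<'E'
from h import *
np.set_printoptions(precision=4,suppress=True)
c=grab('wrist');a=grab('scene');s=state();print(s['time'],s['tcp_pos'],s['contact_force'],s['width'])
P=[[.5775,.1165,.143],[.5775,.1165,.103]];print(proj(c,P),proj(a,P))
cv2.imwrite('pics/done.png',np.hstack([cv2.resize(c['image'][90:290,150:350],(400,400),interpolation=2),cv2.resize(a['image'][130:240,200:310],(400,400),interpolation=2)]))
E
```

```text
16.6 [0.5769 0.1162 0.2729] [ 0.2128 -0.3514 -0.5119] 0.05968205986370327
[[254.4125 190.4168]
 [254.4031 178.4727]] [[267.4243 161.9079]
 [267.4329 174.2069]]
```

View pics/done.png

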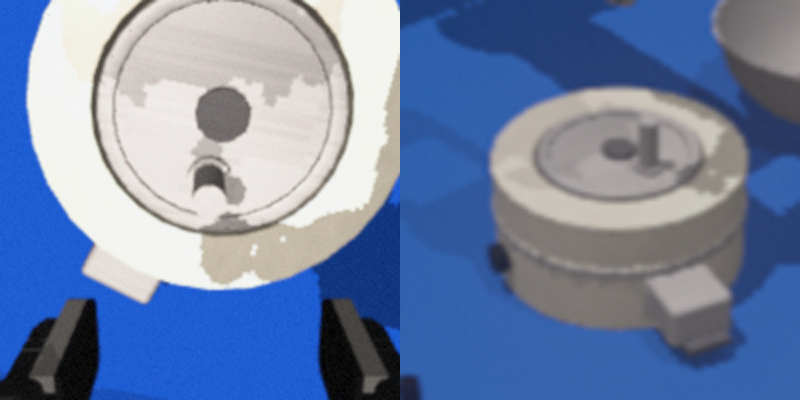

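```bash
python3 -c "
from rig import manip; print(manip.sign_off())"
```

```text
the job is handed in; nothing more can be done
None
```

The collar is locked: the pin is fully home in the plate's index hole, upright with its washer on the collar. I let go of it and handed the job in at about 16.6 s on the robot's clock.

- **Search:** I took the pin from the block's end hole, put it through the collar hole and pressed it on the hidden plate at about 5–10 N. I turned the collar roughly 58° anticlockwise until the pin dropped, about 21° anticlockwise of the spout.
- **Fit:** The gripper went down 21.0 mm from plate contact to the stop, which matches the 21 mm given. No force reading passed about 13 N, though readings come only at the end of each move.
- **Last checks:** In the wrist view, the pin's top and washer lie within about 3 px of where a seated, upright pin should appear. The scene view shows it standing upright. The open gripper was about 0.14 m above, with no contact force.
- **Bystanders:** I did not image the block, jar or bowl again at the end. After lifting the pin, the bolt and key were still in the block, and the gripper's path stayed clear of everything else.

No check failed or disagreed.

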